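# Lock the sprung carving board level

## Robot

A 6-joint arm with a two-finger parallel gripper is mounted at the origin on the work surface. World frame = base frame: x ahead of the robot, y to its left, z up, the work surface at z = 0. Lengths are in mm, angles in rad, forces in N, time in s.
With the tool pointing down it reaches from about 275 to 1000 mm from the base axis. Payload 8.4 kg.
Tool frame: the origin (TCP) lies at the very end of the fingers, on their centre line; the grasp point (between the pads) lies 19 mm behind it; z points along the fingers, x is the direction in which the jaws open and shut, and the axes are right-handed (so a half turn about z gives the same grasp; the last joint's range is limited). The gripper opens to 85 mm and grips with 20 to 120 N. Pads are 22 mm wide; open, the fingers measure 114 mm over their backs; the gripper's body (76 mm by 85 mm) begins 54 mm behind the grasp point. The pads swing forward as they close: fully open they stand 13 mm farther back than shut.
Start: joints at [-1.221, 0.353, 1.633, -0, 1.155, -0.002], TCP at [215.366, -586.724, 231.281] pointing down, gripper open.
Joint ranges: [-2.63, 2.63], [-0.92, 2.1], [0.06, 2.66], [-1.3, 4.44], [0, 2.69], [-3.02, 3.02]. Speed limits (rad/s): [2.22, 2.22, 2.79, 3.14, 3.14, 3.14].

## Interface

Orientations are given as [roll, pitch, yaw] about the fixed x, y, z axes, in that order (R = Rz(yaw) Ry(pitch) Rx(roll)).
In Python, from rig import r gives the robot as it stands. The module is installed in compiled form; this text tells all that it offers.
- The arm moves only by the tool apply_moves, never from a script. Its argument "targets" is a list that holds one entry, the list of rows, each a list of 7 numbers: the gripper's target within -1 to 1 (fully open at 1, half-way at 0, shut at -1), then the shift along the tool's x, y, z in cm, then the turn, a rotation vector about the tool's x, y, z in degrees. A call has 1 to 8 rows; each row is the pose to reach, as a shift and turn from the pose measured when the call began, along the tool's axes at that moment; what a row does not reach only later rows make up. A row lasts 1/10 s, in which the tool goes at most 50 mm and 8.59 degrees, less where a joint would pass 70% of its speed; a pose out of reach is approached as far as the arm can. A call with a gripper value outside its range is refused whole. The fingers move at their own pace and stop on an object; "newtons" is the grip in N (left out, the last holds). Time passes only in rows, so rows that repeat a pose let the fingers close. It gives the time, the measured TCP pose, the force and the opening at its end, in the units of the state.
- r.sense(): the state, without advancing time (a new reading comes with each control period).
- r.grab_frame(name): name is "scene" or "top" or "wrist"; returns a dict with "pixels" (420x560x3 uint8, red, green, blue), "fov_y" (degrees; the focal length in pixels is half the picture's height over the tangent of half this angle, whatever the lens; pixels are square), "cx", "cy" (the principal point, pixels), "R" (3x3) and "t" (3): a world point X has camera coordinates R X + t; the wrist camera has in their place "mount" (4x4, takes a point from camera to tool coordinates, whose origin is the TCP and whose axes are the tool frame's). Camera axes: x right, y down, z forward; pixel columns grow to the right and rows downward; lengths in mm; the calibration is good to about 2 mm. A picture is of the moment at which its call begins: read the wrist's pose just before it. There is no depth.
- r.sign_off(): hands the job in, once; it reports no verdict.
The state is a dict: "clock": time; "qpos": joint angles; "qvel": joint speeds; "joint_efforts": joint torques, N m; "eef_pos": TCP position; "tcp_rot": TCP orientation; "contact_force": force on the tool from outside, world axes, zero at the start; "wrist_torque": the same for the moment, N m; "opening": opening from 0.0 (shut) to 1.0 (fully open).
Only numpy, scipy, OpenCV 4.12 (cv2) and the standard library are available. Lean on these libraries where they do the work, as an engineer would, in place of code of your own. Each camera call takes 0.05 s, during which the arm holds its last target. There are 200 camera calls.

## Task

Lock the tilting carving board level on its base: pick up the loose wooden batten by its grip block, press the raised edge of the hinged board down with it against the spring until the board lies level, and keeping it down slide the batten under both steel hooks until it stops against their uprights, roughly centred, then let go. Use a gentle hand, no more than a light push of about 2 kg (20 N) on the board, the base or the hooks, and leave the chisel, jar and offcut where they are.

Things in the scene. Friction and masses are not known exactly. Their poses are not given: they have to be found in the camera images.
- bedplate: Dark steel bedplate 265 (x) x 250 (y) x 10 mm, fixed to the bench; origin on the bench, z up. On four levelling screws above it stands the jig: a wooden base of the same outline with the hinged board and two hooks, straight above, x towards the hinge. The screws are set differently each time and the jig's height is not reported: the level board's top is 68 to 84 mm above the bench. Feel for it.
- tilt_board (a joint): Angle of the pale hinged board (220 x 170 x 16 mm, dark cleat near the hinge) above level, rad: 0 level, on a hard stop; 0.25 fully up, as its spring holds it at the start. Hinge along y at x = 100 mm of the bedplate's frame, free edge at x = -120 when level. Pressing 20 mm in from that edge takes 2 to 7 N, growing on the way down; let go, it springs up (damped: press slowly).
- hooks (a point): Point on the bedplate's top, midway between the hook tips in plan (x = -60, y = 0 of the bedplate). The two steel hooks, upside-down Ls 22 mm wide, stand left and right of the board at y = 97 to 119 mm, open towards the free edge (-x). Arms 12 mm thick, undersides 16 mm above the level board's top; they run from x = -60 to the uprights, whose near faces are at x = -20 mm.
- batten_grip (a point): Centre of the grip block of the loose dark wooden batten, 36.5 mm above its underside. The batten is a flat bar 32 (x) x 250 (y) x 14 mm (z) with an upright grip block 24 (x) x 50 (y) x 45 mm (z) on its middle, top 59 mm above the underside; the same both ways round. 110 to 225 g. Starts flat on the bench. Home: middle at x = -36, y = 0 of the bedplate, length along its y.
- chisel: wood-handled chisel lying down, 270 mm long, about 30 mm thick; origin at the butt of its handle, x towards the blade's edge. Bystander, leave alone
- tin: amber glass jar of 70 mm diameter, 70 mm tall, with a steel lid; origin at the centre of its underside. Bystander, leave alone
- offcut: pale wooden offcut 50 x 90 x 35 mm; origin at the centre of its underside. Bystander, leave alone

How it is judged:
By the outcome, as a careful person would: the job done as asked, in the order asked, and still so for the second after the job is handed in, with the robot touching nothing.
It also fails if it takes over 72 s, if anything falls off the work surface, if the arm or the gripper's body presses on something with over 40 N, if the wrist force passes 120 N, or if a joint passes its speed limit or range.

## Working session

There is one attempt and no reset: what is moved stays moved. The work goes in short steps, Python scripts to look and compute and a tool call to move; the robot and the scene stay as the last step left them, time stands still between calls to the robot, and variables do not carry over. Pictures are saved under pics/ and viewed, about 8 in all and at most 12, crops included, and the job is handed in when it is done.

Besides the shell and the picture viewer there is one more tool, called after "Call:" as name([rows], argument=value, ...), one row to a line, values as JSON. apply_moves: Moves the arm, as the interface text tells. Its arguments: {"type":"object","properties":{"targets":{"type":"array"},"newtons":{"type":"number"}},"required":["targets"]}

```bash
mkdir -p pics; python3 - <<'E'
from rig import r
import cv2,pickle
s=r.sense();print({k:s[k] for k in('clock','eef_pos','tcp_rot','contact_force','opening')})
d={}
for n in("scene","top"):
    f=r.grab_frame(n);d[n]=f;cv2.imwrite(f"pics/{n}0.png",f["pixels"][...,::-1]);print(n,f["fov_y"],f["cx"],f["cy"],f.get("R"),f.get("t"))
pickle.dump(d,open("f0.pkl","wb"))
E
```

```text
{'clock': 0.0, 'eef_pos': array([ 215.18876643, -586.26646555,  230.55695172]), 'tcp_rot': array([ 3.14158252e+00,  1.41730808e-03, -1.21898178e+00]), 'contact_force': array([ 0.74433181,  0.05755661, -0.55553295]), 'opening': 1.0007305875567971}
scene 52.18444095309899 278.00550701485344 214.0411651362415 [[ 0.49351135  0.86954672 -0.01830456]
 [ 0.60626247 -0.35902216 -0.7096118 ]
 [-0.62361235  0.33910411 -0.70435505]] [-330.78743247 -236.15271673 1540.8364762 ]
top 56.89224092165789 278.6382892616901 207.5775698116675 [[ 0.01131525 -0.99948697 -0.02996253]
 [-0.99119914 -0.00725894 -0.13218011]
 [ 0.1318948   0.03119449 -0.99077276]] [ 89.97179696 533.82559133 939.77064414]
```

View pics/scene0.png

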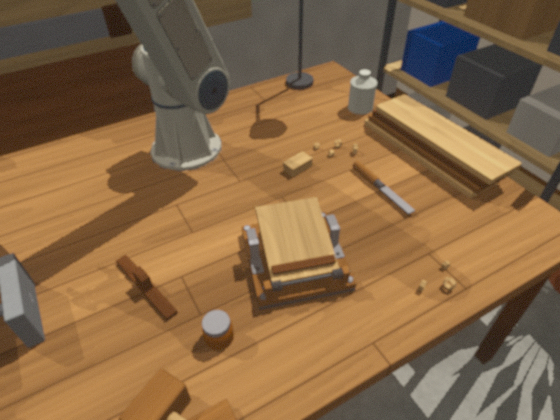

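View pics/top0.png

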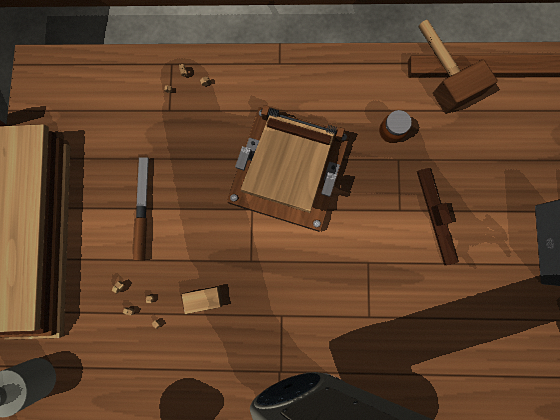

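The top view shows the jig around (290,170) with its hinge/cleat at the top (far) side, the batten at (438,215), the jar at (398,125), the offcut at (205,298) and the chisel at (140,210). I'll zoom in for the corners.

```bash
python3 - <<'E'
import cv2,pickle
import numpy as np
p=pickle.load(open("f0.pkl","rb"))["top"]["pixels"][...,::-1]
a=cv2.resize(p[95:245,215:365],(600,600),interpolation=cv2.INTER_CUBIC)
b=cv2.resize(p[160:280,408:468],None,fx=5,fy=5,interpolation=cv2.INTER_CUBIC)[:600,:]
b=cv2.resize(b,(200,400))
o=np.zeros((600,800,3),np.uint8);o[:,:600]=a;o[:400,600:]=b
cv2.imwrite("pics/crop0.png",np.clip(o*1.5,0,255).astype(np.uint8))
E
```

```text
(no output)
```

View pics/crop0.png

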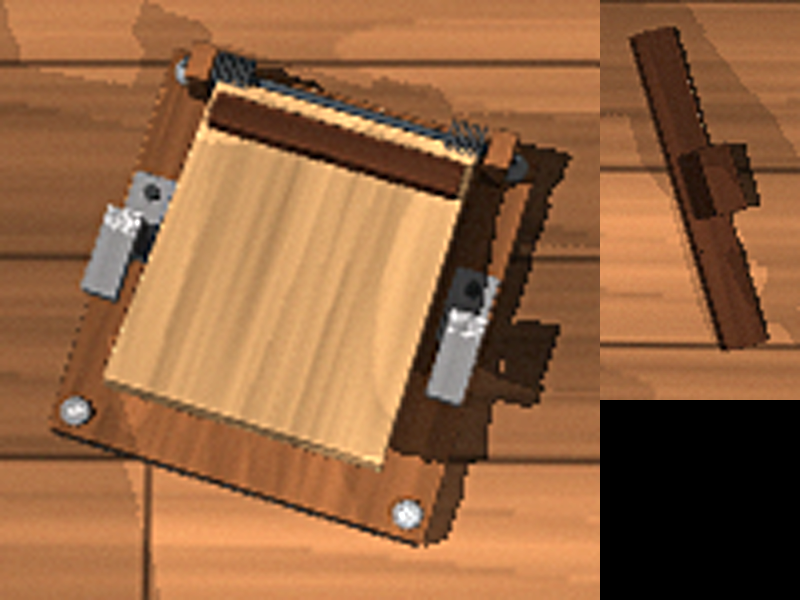

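```bash
cat > h.py <<'E'
import numpy as np,pickle
from scipy.optimize import least_squares
def proj(f,X):
    c=np.atleast_2d(X)@f["R"].T+f["t"]; F=210/np.tan(np.radians(f["fov_y"]/2))
    return c[:,:2]/c[:,2:]*F+[f["cx"],f["cy"]]
def place(p,L):
    c,s=np.cos(p[2]),np.sin(p[2]); L=np.asarray(L,float)
    return np.c_[p[0]+c*L[:,0]-s*L[:,1],p[1]+s*L[:,0]+c*L[:,1],L[:,2]]
E
python3 - <<'E'
from h import *
d=pickle.load(open("f0.pkl","rb"));f=d["top"]
uv=np.array([[82,288],[117,299],[428,395],[462,404],[105,380],[382,467],[50,430],[420,545]])/4+[215,95]
def jig(H):
    a=.25;x=100-220*np.cos(a)-8*np.sin(a);z=H-8+220*np.sin(a)+8*np.cos(a)
    return [[-60,119,H+28],[-60,97,H+28],[-60,-97,H+28],[-60,-119,H+28],[x,85,z],[x,-85,z],[-132.5,125,10],[-132.5,-125,10]]
for H in(68,72,76,80,84):
    s=least_squares(lambda p:(proj(f,place(p,jig(H)))-uv).ravel(),[600,0,0]);print(H,s.x,s.cost,s.fun.round(1))
    print(proj(d["scene"],place(s.x,jig(H))).round(0).tolist())
uv=np.array([[632,38],[677,28],[723,350],[768,340]])-[600,0];uv=uv/(10/3)+[408,160]
L=[[16,125,14],[16,-125,14],[-16,125,14],[-16,-125,14]]
L=[[16,125,14],[-16,125,14],[16,-125,14],[-16,-125,14]]
for y0 in(.3,-.3,1.5,3):
    s=least_squares(lambda p:(proj(f,place(p,L))-uv).ravel(),[500,-300,y0]);print(s.x,s.cost,s.fun.round(1))
E
```

```text
68 [ 6.44484029e+02  6.70206529e+01 -2.98070678e-01] 8.43133553604094 [-0.1  0.3 -0.2  0.2 -0.5  0.1 -0.1  0.6 -1.2  1.1 -0.2  1.3  1.5 -2.1
  1.1 -1.9]
[[333.0, 215.0], [325.0, 216.0], [254.0, 228.0], [245.0, 230.0], [315.0, 196.0], [254.0, 206.0], [325.0, 218.0], [241.0, 233.0]]
72 [ 6.43920422e+02  6.69151618e+01 -2.98313548e-01] 7.846862357395288 [-0.3  0.1 -0.4  0.1 -0.3  0.1  0.1  0.6 -1.4  1.1 -0.   1.4  1.5 -1.9
  1.1 -1.7]
[[333.0, 213.0], [325.0, 215.0], [253.0, 227.0], [245.0, 229.0], [315.0, 195.0], [254.0, 205.0], [325.0, 218.0], [241.0, 233.0]]
76 [ 6.43354756e+02  6.68094547e+01 -2.98556607e-01] 7.6182409973146505 [-0.5 -0.  -0.6 -0.1 -0.2  0.   0.3  0.5 -1.6  1.   0.1  1.4  1.5 -1.7
  1.1 -1.5]
[[333.0, 212.0], [325.0, 214.0], [253.0, 226.0], [245.0, 227.0], [315.0, 194.0], [253.0, 204.0], [325.0, 218.0], [241.0, 232.0]]
80 [ 6.42787034e+02  6.67035338e+01 -2.98799843e-01] 7.752507509545884 [-0.7 -0.2 -0.7 -0.3  0.  -0.   0.6  0.5 -1.8  0.9  0.2  1.5  1.6 -1.5
  1.1 -1.2]
[[333.0, 211.0], [325.0, 212.0], [253.0, 225.0], [245.0, 226.0], [315.0, 192.0], [253.0, 203.0], [325.0, 218.0], [241.0, 232.0]]
84 [ 6.42217260e+02  6.65974013e+01 -2.99043248e-01] 8.256868417621046 [-0.9 -0.4 -0.9 -0.4  0.2 -0.1  0.8  0.5 -2.   0.8  0.3  1.5  1.6 -1.3
  1.2 -1. ]
[[333.0, 210.0], [325.0, 211.0], [253.0, 224.0], [244.0, 225.0], [315.0, 191.0], [253.0, 201.0], [325.0, 218.0], [241.0, 232.0]]
[ 517.82939836 -308.86152082   -1.32967972] 350.67710715960266 [ 12.5  -3.8 -13.1   2.1  13.3  -2.2 -12.7   3.7]
[ 517.8293986  -308.86152199   -1.32968032] 350.6771071574295 [ 12.5  -3.8 -13.1   2.1  13.3  -2.2 -12.7   3.7]
[ 517.82939846 -308.8615189    -1.32967909] 350.67710716548436 [ 12.5  -3.8 -13.1   2.1  13.3  -2.2 -12.7   3.7]
[ 517.82939891 -308.86152265    4.95350482] 350.67710715742675 [ 12.5  -3.8 -13.1   2.1  13.3  -2.2 -12.7   3.7]
```

```bash
cat >> h.py <<'E'
from scipy.spatial.transform import Rotation as Ro
def go(pos,yaw):
    "print shift (cm, tool axes) and turn (deg) from the measured pose to a tool-down pose"
    from rig import r
    s=r.sense();R=Ro.from_euler('xyz',s["tcp_rot"]);T=Ro.from_euler('xyz',[np.pi,0,yaw])
    print("t",round(s["clock"],2),"pos",np.round(s["eef_pos"],1),"rot",np.round(s["tcp_rot"],4),"F",np.round(s["contact_force"],1),"open",round(s["opening"],3))
    print("shift",(R.inv().apply(np.array(pos)-s["eef_pos"])/10).round(2),"turn",np.degrees((R.inv()*T).as_rotvec()).round(2))
E
python3 - <<'E'
from h import *
d=pickle.load(open("f0.pkl","rb"));f=d["top"]
uv=np.array([[632,38],[677,28],[723,350],[768,340]])-[600,0];uv=uv/(10/3)+[408,160]
L=[[-16,125,14],[16,125,14],[-16,-125,14],[16,-125,14]]
s=least_squares(lambda p:(proj(f,place(p,L))-uv).ravel(),[500,-300,-1.3]);print(s.x,s.cost,s.fun.round(1))
go([s.x[0],s.x[1],150],s.x[2])
E
```

```text
[ 517.75629622 -308.88443306   -1.33208513] 2.2694914906021055 [ 0.5 -1.  -0.9 -0.8  0.7  0.8 -0.3  0.9]
t 0.1 pos [ 215.2 -586.3  230.7] rot [ 3.1416e+00  1.3000e-03 -1.2190e+00] F [ 0.2  0.2 -0.4] open 1.003
shift [-15.61 -37.96   8.08] turn [0.01 0.07 6.48]
```

Call:
apply_moves([
  [[1,-15.6,-38,8.1,0,0,6.5],[1,-15.6,-38,8.1,0,0,6.5],[1,-15.6,-38,8.1,0,0,6.5],[1,-15.6,-38,8.1,0,0,6.5],[1,-15.6,-38,8.1,0,0,6.5],[1,-15.6,-38,8.1,0,0,6.5],[1,-15.6,-38,8.1,0,0,6.5],[1,-15.6,-38,8.1,0,0,6.5]],
])

```text
clock: 0.9
eef_pos: [505.5, -319.7, 152.9]
tcp_rot: [3.141, 0.001, -1.332]
contact_force: [0.2, -0.4, -0.1]
opening: 1.001
```

Call:
apply_moves([
  [[1,0,0,0,0,0,0],[1,0,0,0,0,0,0]],
])

```text
clock: 1.1
eef_pos: [505.8, -318.5, 152.2]
tcp_rot: [3.14, 0.002, -1.33]
contact_force: [0.6, 0.6, 0.1]
opening: 0.998
```

```bash
python3 - <<'E'
from h import *
from rig import r
import cv2
go([517.8,-308.9,150],-1.332)
s=r.sense();f=r.grab_frame("wrist");f["s"]=s;pickle.dump(f,open("w1.pkl","wb"))
print(f["fov_y"],f["cx"],f["cy"],np.round(f["mount"],3).tolist())
cv2.imwrite("pics/w1.png",f["pixels"][...,::-1])
E
```

```text
t 1.1 pos [ 505.8 -318.5  152.2] rot [ 3.1400e+00  2.3000e-03 -1.3297e+00] F [0.6 0.6 0.1] open 0.998
shift [-0.65 -1.39  0.22] turn [0.09 0.13 0.13]
60.46654839298965 271.28386148264605 209.9956992744665 [[1.0, -0.0, -0.0, 0.261], [0.0, 0.946, 0.324, -82.533], [0.0, -0.324, 0.946, -143.762], [0.0, 0.0, 0.0, 1.0]]
```

View pics/w1.png

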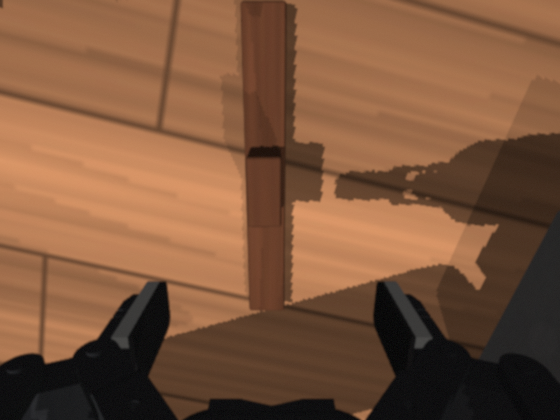

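The wrist view shows the batten upright in the picture: its far end at row 2 (cols 243–285), near end at row 308 (cols 250–285), and the block top at rows 157–226, cols 247–281.

```bash
cat >> h.py <<'E'
def projw(f,X):
    R=Ro.from_euler('xyz',f["s"]["tcp_rot"]).as_matrix();M=np.array(f["mount"])
    c=((np.atleast_2d(X)-f["s"]["eef_pos"])@R-M[:3,3])@M[:3,:3];F=210/np.tan(np.radians(f["fov_y"]/2))
    return c[:,:2]/c[:,2:]*F+[f["cx"],f["cy"]]
E
python3 - <<'E'
from h import *
f=pickle.load(open("w1.pkl","rb"))
uv=np.array([[243,2],[285,2],[250,309],[285,308],[247,157],[280,157],[248,226],[280,226]])
L=[[-16,125,14],[16,125,14],[-16,-125,14],[16,-125,14],[-12,25,59],[12,25,59],[-12,-25,59],[12,-25,59]]
s=least_squares(lambda p:(projw(f,place(p,L))-uv).ravel(),[518,-309,-1.33]);print(s.x,s.cost,s.fun.round(1))
go([s.x[0],s.x[1],80],s.x[2]);go([s.x[0],s.x[1],18.5],s.x[2])
E
```

```text
[ 517.81620824 -310.53917463   -1.32483977] 17.30360632606035 [-2.7 -1.4  1.8 -1.7 -0.6  1.5 -0.7  2.4 -1.3 -0.2  1.9 -0.4 -0.3  1.1
  1.6  0.9]
t 1.15 pos [ 505.3 -319.5  152.6] rot [ 3.1403e+00  1.8000e-03 -1.3312e+00] F [ 0.1 -0.4  0.5] open 1.0
shift [-0.56 -1.44  7.26] turn [ 0.07  0.1  -0.37]
t 1.15 pos [ 505.3 -319.5  152.6] rot [ 3.1403e+00  1.8000e-03 -1.3312e+00] F [ 0.1 -0.4  0.5] open 1.0
shift [-0.55 -1.45 13.41] turn [ 0.07  0.1  -0.37]
```

Call:
apply_moves([
  [[1,-0.55,-1.45,4,0,0,0],[1,-0.55,-1.45,8,0,0,0],[1,-0.55,-1.45,11,0,0,0],[1,-0.55,-1.45,13.2,0,0,0],[1,-0.55,-1.45,13.2,0,0,0],[1,-0.55,-1.45,13.2,0,0,0]],
])

```text
clock: 1.75
eef_pos: [517.1, -311.7, 21.1]
tcp_rot: [3.14, 0.002, -1.333]
contact_force: [-0.0, 0.3, 0.9]
opening: 1.004
```

Call:
apply_moves([
  [[0,0,0,0,0,0,0],[-1,0,0,0,0,0,0],[-1,0,0,0,0,0,0],[-1,0,0,0,0,0,0],[-1,0,0,0,0,0,0],[-1,0,0,0,0,0,0],[-1,0,0,0,0,0,0],[-1,0,0,0,0,0,0]],
], newtons=50)

```text
clock: 2.55
eef_pos: [517.4, -311.8, 21.8]
tcp_rot: [3.14, 0.001, -1.333]
contact_force: [-1.2, 0.8, 6.1]
opening: 0.276
```

```bash
python3 - <<'E'
from h import *
go([517.8,-310.5,18.5],-1.325)
E
```

```text
t 2.55 pos [ 517.4 -311.8   21.8] rot [ 3.1404e+00  1.4000e-03 -1.3326e+00] F [-1.2  0.8  6.1] open 0.276
shift [-0.12 -0.07  0.33] turn [ 0.07  0.08 -0.44]
```

Call:
apply_moves([
  [[-1,0,0,-2,0,0,0],[-1,0,0,-5,0,0,0],[-1,0,0,-9,0,0,0],[-1,0,0,-13,0,0,0],[-1,0,0,-17,0,0,0],[-1,0,0,-19,0,0,0],[-1,0,0,-19,0,0,0],[-1,0,0,-19,0,0,0]],
])

```text
clock: 3.35
eef_pos: [517.3, -311.7, 211.0]
tcp_rot: [3.14, 0.002, -1.332]
contact_force: [0.4, -0.3, -2.6]
opening: 0.273
```

```bash
python3 - <<'E'
from h import *
go([547.8,96.2,205],-.298)
E
```

```text
t 3.35 pos [ 517.3 -311.7  211. ] rot [ 3.1400e+00  1.8000e-03 -1.3325e+00] F [ 0.4 -0.3 -2.6] open 0.273
shift [-38.91 -12.59   0.65] turn [ 3.000e-02  1.400e-01 -5.927e+01]
```

Call:
apply_moves([
  [[-1,-4.8,-1.6,0,0,0,-7.4],[-1,-9.6,-3.2,0,0,0,-14.8],[-1,-14.5,-4.8,0,0,0,-22.2],[-1,-19.4,-6.4,0,0,0,-29.6],[-1,-24.2,-8,0,0,0,-37],[-1,-29,-9.5,0,0,0,-44.4],[-1,-34,-11,0,0,0,-51.8],[-1,-38.8,-12.5,0,0,0,-59.2]],
])

```text
clock: 4.15
eef_pos: [545.0, 88.7, 209.0]
tcp_rot: [3.141, 0.006, -0.294]
contact_force: [1.2, -1.0, -1.8]
opening: 0.274
```

Call:
apply_moves([
  [[-1,0,0,0,0,0,0],[-1,0,0,0,0,0,0]],
])

```text
clock: 4.35
eef_pos: [543.4, 89.9, 206.6]
tcp_rot: [3.138, 0.009, -0.291]
contact_force: [0.5, -0.2, -3.1]
opening: 0.274
```

```bash
python3 - <<'E'
from h import *
from rig import r
import cv2
go([547.8,96.2,205],-.298)
s=r.sense();f=r.grab_frame("wrist");f["s"]=s;pickle.dump(f,open("w2.pkl","wb"))
cv2.imwrite("pics/w2.png",f["pixels"][...,::-1])
E
```

```text
t 4.35 pos [543.4  89.9 206.6] rot [ 3.1385  0.0094 -0.2914] F [ 0.5 -0.2 -3.1] open 0.274
shift [ 0.24 -0.73  0.15] turn [0.18 0.54 0.38]
```

View pics/w2.png

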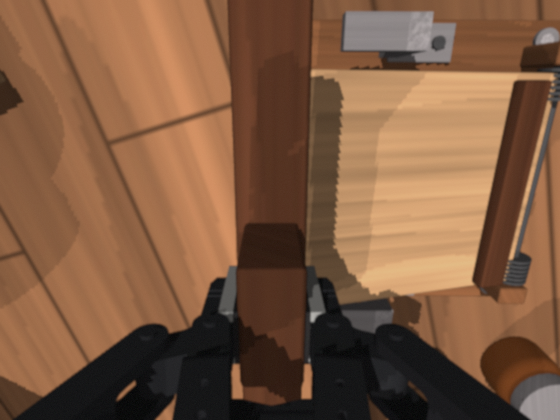

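The wrist view shows the left hook arm's tip at col 343 (rows 12–50) and its far end at col 433; the right hook's inner far corner is at about (392,302). The batten sits squarely in the hand (axis at col 271). Fusing this with the top view.

```bash
cat > fit.py <<'E'
from h import *
d=pickle.load(open("f0.pkl","rb"));f=d["top"];w=pickle.load(open("w2.pkl","rb"))
uvt=np.array([[82,288],[117,299],[428,395],[462,404]])/4+[215,95]
uvw=np.array([[344,12],[343,50],[433,13],[432,50],[392,302]])
def res(p,H=None):
    H=p[3] if H is None else H;z=H+28
    T=[[-60,119,z],[-60,97,z],[-60,-97,z],[-60,-119,z]]
    W=[[-60,119,z],[-60,97,z],[p[4],119,z],[p[4],97,z],[p[4],-97,z]]
    return np.r_[(proj(f,place(p,T))-uvt).ravel()/.7,(projw(w,place(p,W))-uvw).ravel()/2]
if __name__=="__main__":
    s=least_squares(res,[643,67,-.298,76,-5]);print(s.x.round(3),s.cost,s.fun.round(1))
    for H in(68,74,80,84):
        s=least_squares(res,[643,67,-.298,76,-5],kwargs=dict(H=H));print(H,s.x.round(3),s.cost)
E
python3 fit.py; python3 -c "
from h import *
p=[643.4,66.8,-.298]
for x in(-100,-36):
  q=place(p,[[x,0,175]])[0];print(q);go(q,-.298)"
```

```text
[ 6.46253e+02  6.73330e+01 -2.98000e-01  6.17640e+01 -3.30000e+00] 3.699176832181068 [ 0.2  0.3 -0.1  0.2 -1.2 -0.3 -0.7  0.4  0.8  0.3  0.   0.   0.6  0.1
 -1.5  0.3  1.2  0.6]
68 [ 6.45137e+02  6.72950e+01 -2.96000e-01  7.60020e+01 -4.52000e+00] 7.268003130377266
74 [ 6.44066e+02  6.72520e+01 -2.95000e-01  7.26951e+02 -5.69600e+00] 17.946722937517244
80 [ 6.42997e+02  6.72010e+01 -2.93000e-01  8.10360e+01 -6.87500e+00] 36.538733794360056
84 [ 6.42286e+02  6.71620e+01 -2.92000e-01  7.60000e+01 -7.66200e+00] 53.76700281960896
[547.80743815  96.16089439 175.        ]
t 4.4 pos [543.7  88.7 207. ] rot [ 3.1386  0.0088 -0.2934] F [ 0.2 -0.6 -3.8] open 0.277
shift [ 0.2  -0.84  3.19] turn [0.17 0.5  0.27]
[608.98667773  77.36992198 175.        ]
t 4.4 pos [543.7  88.7 207. ] rot [ 3.1386  0.0088 -0.2934] F [ 0.2 -0.6 -3.8] open 0.277
shift [ 6.6  -0.81  3.14] turn [0.17 0.5  0.27]
```

Call:
apply_moves([
  [[-1,0.35,-0.9,1.5,0.2,0.5,0.2],[-1,0.35,-0.9,3,0.2,0.5,0.2],[-1,0.35,-0.9,4.5,0.2,0.5,0.2],[-1,0.35,-0.9,4.5,0.2,0.5,0.2],[-1,0.35,-0.9,4.5,0.2,0.5,0.2],[-1,0.35,-0.9,4.5,0.2,0.5,0.2]],
])

```text
clock: 5.0
eef_pos: [549.7, 95.6, 162.5]
tcp_rot: [-3.141, -0.001, -0.298]
contact_force: [-0.3, 0.7, -2.1]
opening: 0.275
```

```bash
python3 -c "
from h import *
p=[645,67.3,-.297]
q=place(p,[[-100,0,140]])[0];print(q);go(q,-.297)"
```

```text
[549.37812506  96.56528717 140.        ]
t 5.0 pos [549.7  95.6 162.5] rot [-3.1408e+00 -7.0000e-04 -2.9820e-01] F [-0.3  0.7 -2.1] open 0.275
shift [-0.06 -0.08  2.25] turn [-0.04 -0.04 -0.07]
```

Call:
apply_moves([
  [[-1,0,-0.1,0.4,0,0,0],[-1,0,-0.1,0.8,0,0,0],[-1,0,-0.1,1.2,0,0,0],[-1,0,-0.1,1.5,0,0,0],[-1,0,-0.1,1.8,0,0,0],[-1,0,-0.1,2.1,0,0,0],[-1,0,-0.1,2.4,0,0,0],[-1,0,-0.1,2.7,0,0,0]],
])

```text
clock: 5.8
eef_pos: [549.8, 96.6, 135.3]
tcp_rot: [-3.141, -0.0, -0.298]
contact_force: [-2.6, 0.2, 2.9]
opening: 0.277
```

Call:
apply_moves([
  [[-1,0,0,0.3,0,0,0],[-1,0,0,0.6,0,0,0],[-1,0,0,0.9,0,0,0],[-1,0,0,1.2,0,0,0],[-1,0,0,1.5,0,0,0],[-1,0,0,1.8,0,0,0],[-1,0,0,2.1,0,0,0]],
])

```text
clock: 6.5
eef_pos: [549.9, 96.7, 114.2]
tcp_rot: [-3.141, -0.0, -0.298]
contact_force: [-2.9, 0.8, 5.2]
opening: 0.274
```

```bash
python3 -c "
from h import *
p=[645,67.3,-.297]
q=place(p,[[-100,0,100]])[0];print(q);go(q,-.297)"
```

```text
[549.37812506  96.56528717 100.        ]
t 6.5 pos [549.9  96.7 114.2] rot [-3.1408e+00 -4.0000e-04 -2.9820e-01] F [-2.9  0.8  5.2] open 0.274
shift [-0.05  0.03  1.42] turn [-0.05 -0.02 -0.07]
```

Call:
apply_moves([
  [[-1,0,0,0.2,0,0,0],[-1,0,0,0.4,0,0,0],[-1,0,0,0.6,0,0,0],[-1,0,0,0.8,0,0,0],[-1,0,0,1.0,0,0,0],[-1,0,0,1.2,0,0,0]],
])

```text
clock: 7.1
eef_pos: [549.8, 96.7, 102.0]
tcp_rot: [-3.141, -0.0, -0.298]
contact_force: [-3.3, 2.2, 4.4]
opening: 0.278
```

Call:
apply_moves([
  [[-1,0,0,0.1,0,0,0],[-1,0,0,0.2,0,0,0],[-1,0,0,0.3,0,0,0],[-1,0,0,0.4,0,0,0]],
])

```text
clock: 7.5
eef_pos: [549.7, 96.7, 98.0]
tcp_rot: [-3.141, -0.0, -0.298]
contact_force: [-3.2, 1.0, 5.6]
opening: 0.274
```

Call:
apply_moves([
  [[-1,0,0,0.1,0,0,0],[-1,0,0,0.2,0,0,0]],
])

```text
clock: 7.7
eef_pos: [549.7, 96.7, 95.9]
tcp_rot: [-3.141, 0.0, -0.298]
contact_force: [-3.5, 0.5, 4.0]
opening: 0.272
```

Call:
apply_moves([
  [[-1,0,0,0.05,0,0,0],[-1,0,0,0.1,0,0,0]],
])

```text
clock: 7.9
eef_pos: [549.6, 96.7, 94.8]
tcp_rot: [-3.141, 0.0, -0.298]
contact_force: [-4.1, 1.6, 4.3]
opening: 0.275
```

Call:
apply_moves([
  [[-1,0,0,0.05,0,0,0],[-1,0,0,0.1,0,0,0]],
])

```text
clock: 8.1
eef_pos: [549.6, 96.7, 93.8]
tcp_rot: [-3.141, 0.0, -0.298]
contact_force: [-4.3, 1.4, 4.5]
opening: 0.274
```

Call:
apply_moves([
  [[-1,0,0,0.05,0,0,0],[-1,0,0,0.1,0,0,0]],
])

```text
clock: 8.3
eef_pos: [549.6, 96.7, 92.8]
tcp_rot: [-3.141, 0.0, -0.298]
contact_force: [-3.2, 2.3, 5.2]
opening: 0.275
```

Call:
apply_moves([
  [[-1,0,0,0.05,0,0,0],[-1,0,0,0.1,0,0,0]],
])

```text
clock: 8.5
eef_pos: [549.5, 96.7, 91.8]
tcp_rot: [-3.141, 0.0, -0.298]
contact_force: [-5.0, 1.4, 5.3]
opening: 0.274
```

Call:
apply_moves([
  [[-1,0,0,0.05,0,0,0],[-1,0,0,0.05,0,0,0]],
])

```text
clock: 8.7
eef_pos: [549.5, 96.7, 91.6]
tcp_rot: [-3.141, 0.0, -0.298]
contact_force: [-5.0, 0.9, 9.6]
opening: 0.275
```

Call:
apply_moves([
  [[-1,0,0,0.05,0,0,0],[-1,0,0,0.05,0,0,0]],
])

```text
clock: 8.9
eef_pos: [549.5, 96.8, 91.6]
tcp_rot: [-3.141, 0.0, -0.298]
contact_force: [-6.9, 0.5, 10.7]
opening: 0.277
```

Call:
apply_moves([
  [[-1,0.2,0,0.03,0,0,0],[-1,0.4,0,0.03,0,0,0],[-1,0.7,0,0.03,0,0,0],[-1,1.0,0,0.03,0,0,0]],
])

```text
clock: 9.3
eef_pos: [558.5, 94.0, 91.6]
tcp_rot: [-3.141, 0.001, -0.298]
contact_force: [-7.8, 1.6, 10.7]
opening: 0.268
```

Call:
apply_moves([
  [[-1,0.3,0,0.02,0,0,0],[-1,0.6,0,0.02,0,0,0],[-1,0.8,0,0.02,0,0,0]],
])

```text
clock: 9.6
eef_pos: [565.9, 91.7, 91.7]
tcp_rot: [-3.141, 0.002, -0.298]
contact_force: [-7.0, 2.6, 10.0]
opening: 0.277
```

```bash
python3 - <<'E'
from h import *
from rig import r
import cv2
p=[644.8,67.3,-.296]
q=place(p,[[-36,0,91.5]])[0];go(q,-.296)
s=r.sense();f=r.grab_frame("wrist");f["s"]=s;pickle.dump(f,open("w3.pkl","wb"))
a=f["pixels"][...,::-1];t=r.grab_frame("top")["pixels"][95:245,215:365,::-1]
g=r.grab_frame("scene")["pixels"][180:310,220:370,::-1]
o=np.zeros((420,800,3),np.uint8);o[:315,:420]=cv2.resize(a,(420,315));o[:380,420:]=cv2.resize(t,(380,380))
cv2.imwrite("pics/w3.png",o);cv2.imwrite("pics/s3.png",cv2.resize(g,None,fx=4,fy=4,interpolation=cv2.INTER_CUBIC))
E
```

```text
t 9.6 pos [565.9  91.7  91.7] rot [-3.1412e+00  2.0000e-03 -2.9830e-01] F [-7.   2.6 10. ] open 0.277
shift [4.65 0.02 0.01] turn [-0.02  0.11 -0.13]
```

View pics/w3.png

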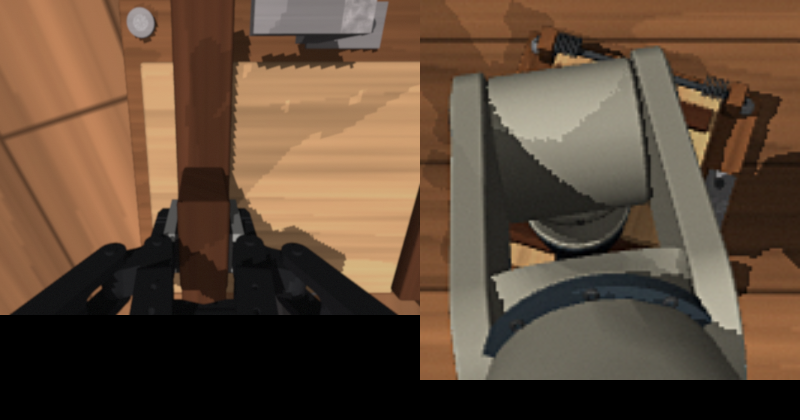

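Wrist half of the picture: the batten's leading edge (col 236) lies parallel to and just short of the left hook's tip (col 252), and the board is flat beneath it. The top camera is blocked by the arm. Sliding on.

Call:
apply_moves([
  [[-1,0.2,0,0.02,0,-0.1,-0.1],[-1,0.4,0,0.02,0,-0.1,-0.1],[-1,0.6,0,0.02,0,-0.1,-0.1],[-1,0.8,0,0.02,0,-0.1,-0.1]],
])

```text
clock: 10.15
eef_pos: [573.6, 89.4, 91.8]
tcp_rot: [-3.141, 0.004, -0.297]
contact_force: [-7.6, 2.3, 9.6]
opening: 0.277
```

Call:
apply_moves([
  [[-1,0.2,0,0.02,0,0,0],[-1,0.4,0,0.02,0,0,0],[-1,0.6,0,0.02,0,0,0],[-1,0.8,0,0.02,0,0,0]],
])

```text
clock: 10.55
eef_pos: [580.9, 87.1, 91.8]
tcp_rot: [-3.141, 0.004, -0.297]
contact_force: [-6.3, 2.5, 10.9]
opening: 0.273
```

Call:
apply_moves([
  [[-1,0.3,0,0.02,0,0,0],[-1,0.6,0,0.02,0,0,0],[-1,0.9,0,0.02,0,0,0],[-1,1.2,0,0.02,0,0,0]],
])

```text
clock: 10.95
eef_pos: [592.0, 83.7, 91.8]
tcp_rot: [-3.141, 0.005, -0.297]
contact_force: [-8.3, 2.6, 9.2]
opening: 0.277
```

```bash
python3 - <<'E'
from h import *
p=[644.8,67.3,-.296]
q=place(p,[[-36,0,91.5]])[0];go(q,-.296)
E
```

```text
t 10.95 pos [592.   83.7  91.8] rot [-3.1413  0.0052 -0.2966] F [-8.3  2.6  9.2] open 0.277
shift [1.93 0.03 0.02] turn [-0.02  0.3  -0.04]
```

Call:
apply_moves([
  [[-1,0.3,0,0.02,0,0.2,0],[-1,0.6,0,0.02,0,0.2,0],[-1,0.9,0,0.02,0,0.2,0],[-1,1.2,0,0.02,0,0.2,0],[-1,1.4,0,0.02,0,0.2,0]],
])

```text
clock: 11.45
eef_pos: [605.3, 79.7, 91.9]
tcp_rot: [-3.141, 0.002, -0.297]
contact_force: [-6.8, 1.5, 9.1]
opening: 0.274
```

Call:
apply_moves([
  [[-1,0.1,0,0.02,0,0,0],[-1,0.2,0,0.02,0,0,0]],
])

```text
clock: 11.65
eef_pos: [606.9, 79.3, 92.0]
tcp_rot: [-3.141, 0.003, -0.297]
contact_force: [-7.5, 2.0, 8.7]
opening: 0.277
```

Call:
apply_moves([
  [[-1,0.1,0,0.02,0,0,0],[-1,0.2,0,0.02,0,0,0]],
])

```text
clock: 11.85
eef_pos: [608.4, 78.8, 92.1]
tcp_rot: [-3.141, 0.004, -0.297]
contact_force: [-7.6, 1.8, 9.4]
opening: 0.274
```

Call:
apply_moves([
  [[-1,0.1,0,0.03,0,0,0],[-1,0.15,0,0.03,0,0,0]],
])

```text
clock: 12.05
eef_pos: [609.5, 78.5, 92.1]
tcp_rot: [-3.142, 0.005, -0.297]
contact_force: [-6.7, 1.6, 10.0]
opening: 0.276
```

Call:
apply_moves([
  [[-1,0.1,0,0.03,0,0,0],[-1,0.15,0,0.03,0,0,0]],
])

```text
clock: 12.25
eef_pos: [610.5, 78.2, 92.1]
tcp_rot: [-3.142, 0.005, -0.297]
contact_force: [-7.3, 1.9, 10.1]
opening: 0.276
```

Call:
apply_moves([
  [[-1,0.1,0,0.03,0,0,0],[-1,0.12,0,0.03,0,0,0]],
])

```text
clock: 12.45
eef_pos: [611.0, 78.0, 92.1]
tcp_rot: [3.142, 0.007, -0.297]
contact_force: [-7.7, 3.4, 11.2]
opening: 0.27
```

Call:
apply_moves([
  [[-1,0.08,0,0.01,0,0,0],[-1,0.1,0,0.01,0,0,0]],
])

```text
clock: 12.65
eef_pos: [611.2, 78.0, 92.2]
tcp_rot: [3.141, 0.008, -0.298]
contact_force: [-8.9, 2.5, 10.0]
opening: 0.277
```

Call:
apply_moves([
  [[-1,0.08,0,0.01,0,0,0],[-1,0.1,0,0.01,0,0,0]],
])

```text
clock: 12.85
eef_pos: [611.2, 78.0, 92.3]
tcp_rot: [3.141, 0.01, -0.298]
contact_force: [-8.3, 3.1, 10.5]
opening: 0.277
```

Call:
apply_moves([
  [[-1,0.08,0,0.02,0,0.3,0],[-1,0.15,0,0.02,0,0.5,0],[-1,0.15,0,0.02,0,0.5,0]],
])

```text
clock: 13.15
eef_pos: [611.2, 78.0, 92.1]
tcp_rot: [3.141, 0.004, -0.299]
contact_force: [-10.2, 3.8, 11.2]
opening: 0.275
```

```bash
python3 - <<'E'
from h import *
from rig import r
import cv2
p=[644.8,67.3,-.296]
q=place(p,[[-36,0,91.5]])[0];go(q,-.296)
s=r.sense();f=r.grab_frame("wrist");f["s"]=s;pickle.dump(f,open("w4.pkl","wb"))
a=f["pixels"][...,::-1]
g=r.grab_frame("scene")["pixels"][180:310,220:370,::-1]
o=np.zeros((420,800,3),np.uint8);o[:,:400]=a[:,130:530];o[:347,400:]=cv2.resize(g,(400,347),interpolation=cv2.INTER_CUBIC)
cv2.imwrite("pics/w4.png",o)
E
```

```text
t 13.15 pos [611.2  78.   92.1] rot [ 3.1411  0.0044 -0.2987] F [-10.2   3.8  11.2] open 0.275
shift [-0.07  0.04  0.06] turn [ 0.03  0.25 -0.15]
```

View pics/w4.png

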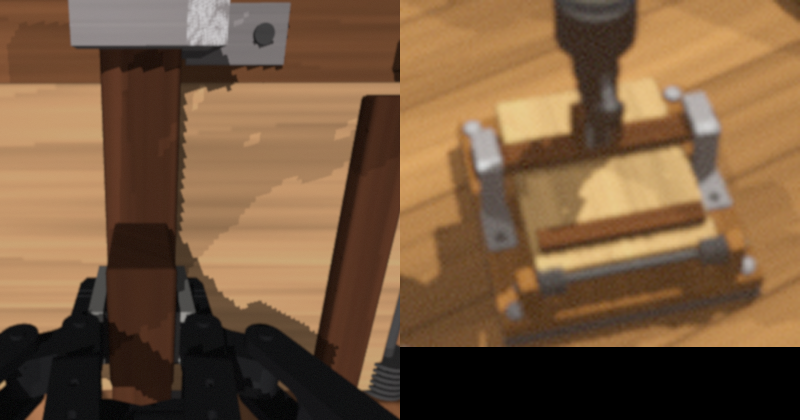

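The batten runs under both hooks and sits against the uprights in the wrist crop (arm at rows 0–47) and in the scene crop, where it spans both hooks and the board looks level. The x motion has stopped at 611.2. Releasing.

Call:
apply_moves([
  [[-1,0.02,0,-0.03,0,0,0],[-1,0.02,0,-0.06,0,0,0],[-1,0.02,0,-0.06,0,0,0],[-0.3,0.02,0,-0.06,0,0,0],[-0.2,0.02,0,-0.06,0,0,0],[0,0.02,0,-0.06,0,0,0]],
], newtons=20)

```text
clock: 13.85
eef_pos: [612.0, 77.8, 92.7]
tcp_rot: [3.141, 0.003, -0.299]
contact_force: [-0.4, -0.2, 0.7]
opening: 0.5
```

Call:
apply_moves([
  [[0.6,0,0,0,0,0,0],[1,0,0,0,0,0,0],[1,0,0,0,0,0,0],[1,0,0,0,0,0,0],[1,0,0,0,0,0,0]],
])

```text
clock: 14.35
eef_pos: [612.0, 77.8, 92.7]
tcp_rot: [3.141, 0.003, -0.299]
contact_force: [0.1, 0.0, 0.4]
opening: 1.003
```

Force is zero, so the batten is released. Lifting straight up and checking.

Call:
apply_moves([
  [[1,0,0,-2,0,0,0],[1,0,0,-5,0,0,0],[1,0,0,-9,0,0,0],[1,0,0,-13,0,0,0],[1,0,0,-17,0,0,0],[1,0,0,-20,0,0,0],[1,0,0,-20,0,0,0]],
])

```text
clock: 15.05
eef_pos: [614.9, 78.0, 297.9]
tcp_rot: [-3.139, -0.004, -0.299]
contact_force: [0.1, 0.2, 0.0]
opening: 0.999
```

Call:
apply_moves([
  [[1,-5,0,0,0,0,0],[1,-10,0,0,0,0,0],[1,-15,0,0,0,0,0],[1,-20,0,0,0,0,0],[1,-22,0,0,0,0,0],[1,-22,0,0,0,0,0]],
])

```text
clock: 15.65
eef_pos: [402.5, 143.1, 296.7]
tcp_rot: [-3.139, -0.004, -0.297]
contact_force: [0.6, 0.0, 0.6]
opening: 0.995
```

```bash
python3 - <<'E'
from h import *
from rig import r
import cv2
go([400,100,300],-.296)
t=r.grab_frame("top");pickle.dump(t,open("t5.pkl","wb"));g=r.grab_frame("scene")["pixels"][180:310,220:370,::-1]
o=np.zeros((600,800,3),np.uint8);o[:420,:400]=cv2.resize(t["pixels"][95:245,215:358,::-1],(400,420),interpolation=cv2.INTER_CUBIC);o[:347,400:]=cv2.resize(g,(400,347),interpolation=cv2.INTER_CUBIC)
o[420:,:400]=cv2.resize(t["pixels"][80:332,:,::-1],(400,180))
cv2.imwrite("pics/f5.png",o)
E
```

```text
t 15.65 pos [402.5 143.1 296.7] rot [-3.1387 -0.0036 -0.2966] F [0.6 0.  0.6] open 0.995
shift [ 1.02  4.19 -0.34] turn [-0.17 -0.21 -0.03]
```

View pics/f5.png

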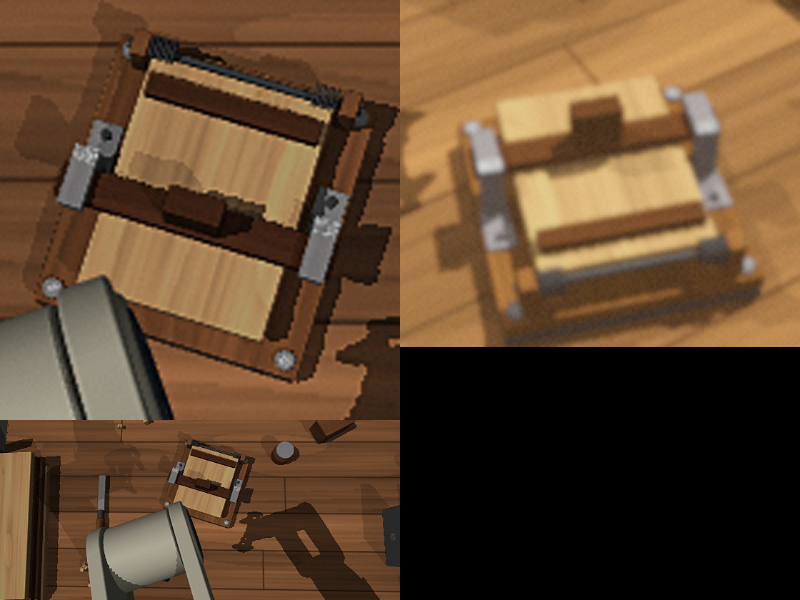

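The batten spans both hooks, with its block midway between them in both views. The board lies level, and the chisel and jar have not moved; the arm hides the offcut.

```bash
python3 -c "
from rig import r
print(r.sense()['qvel'].round(3));print(r.sign_off())"
```

```text
[-0.017  0.021 -0.022  0.001  0.002  0.001]
the job is handed in; nothing more can be done
None
```

The board is locked level, and I handed the job in at about 16 s of the 72 s allowed. I gripped the batten by its block and pressed the board down to its hard stop, which put the level top at about 70 mm. Then I slid the batten under both hooks until it stopped, let go and backed the arm away.

**Forces:** the highest press I read on the board was about 14 N. The sideways reading peaked at about 11 N against the uprights, part of it friction. I only had readings at the end of each move, not continuously.

**Position:** the batten stopped within about 1 mm of the calculated home position. With 1 to 1.5 mm of further push commanded it did not move, but the force rose only slightly. I therefore judged the contact with the uprights from the halted motion and the expected position, not from a sharp force rise.

**Last pictures:** after release the contact force was about zero. The batten lay under both hooks, roughly centred, with the board level. The chisel and jar looked unmoved. The arm hid the offcut in the last pictures, but its path stayed well clear of it.

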